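# Third hand at the shaker cradle

## Task

The red jar with the tan lid has toppled over. Stand it upright on the grey plate of the shaker cradle, between the two rails, and with the gripper press it squarely against the sprung stop until the pointer stands in the green part of the scale, so that a colleague can fasten the strap: the program finishes while the gripper is still holding the jar pressed there, nothing is let go. Never push the pointer far into the red, keep the fingers off the stop itself, and leave the other things on the bench where they stand.

Things in the scene. Friction and masses are not known exactly. Their poses are not given: they have to be found in the camera images.
- red_jar: the toppled jar: red round body, tan screw lid, 48 mm in diameter and 56 mm high, about 0.1 kg; origin at the centre of its underside, its z axis runs from the underside to the lid (lies level at the start, the lid roughly to the left, world +y, give or take 0.7 rad)
- cradle: fixed cradle; origin at bench level on its middle line, z up, x from the open end to the stop (within 0.35 rad of world x). Grey slippery plate (friction 0.2) 104 mm wide, x -95 to 105 mm, top at z = 10 mm. Two steel rails along x, 4 mm high, 68 mm clear between them, x -92 to 32 mm. Blue housing 50 mm wide, x 47 to 103 mm, top at z = 62 mm; scale on it: white, green, red, away from the robot
- pad: pad of the sprung stop: upright plate, black rubber on steel, 56 mm wide, 40 high, 8 thick; origin at the centre of the face that the jar is pressed on: 42 mm above the bench, on the cradle's middle line, x = +10 mm in the cradle's frame when not pressed; x is the pressing direction, as the cradle's x. An arm on it, up to 68 mm above the bench, carries the black pointer over the scale
- stop (a joint): travel of the pad into the stop, m: 0 = not pressed, 0.030 = end of travel; a spring of 500 N/m pushes back. Pointer in the white below 0.012, in the green from 0.012 to 0.022 (6 to 11 N), in the red above
- blue_jar: bystander: blue jar, 48 mm in diameter, 56 mm high, upright; origin under its centre
- black_jar: bystander: black jar, 48 mm in diameter, 56 mm high, upright; origin under its centre
- yellow_jar: bystander: yellow jar, 48 mm in diameter, 56 mm high, upright; origin under its centre
- beaker: bystander: light grey metal beaker, 59 mm in diameter, 67 mm high; origin under its centre
- weight: bystander: brass weight with a knob, 33 mm in diameter, 42 mm high; origin under its centre
- dropper: bystander: white dropper bottle with a blue nozzle, 39 mm in diameter, 100 mm high, upright; origin under its centre

How it is judged:
At the end, for the whole second after the job is handed in: Red jar upright (0.12 rad) on the plate (5 mm), within 13 mm of the middle line between the rails, at rest, pressed on the pad with 4 to 14 N so that the stop has travelled 12 to 22 mm (green), the fingers still holding or pressing it (over 1 N) (angle between red_jar's own z axis and vertical below 0.12 rad and z of red_jar in the frame of cradle between 0.006 and 0.015 m and y of red_jar in the frame of cradle between -0.013 and 0.013 m and value of joint stop between 0.012 and 0.022 m and contact force between red_jar and pad between 4 and 14 N and contact force between the fingers and red_jar above 1 N and linear speed of red_jar below 0.02 m/s); the arm keeps its last pose, push and grip.
It fails at once if the stop is pushed far into the red (travel over 27 mm) (value of joint stop above 0.027 m).
It fails at once if a finger presses on the stop's pad (contact force between the fingers and pad above 1 N).
It fails at once if a bystander is moved by more than 30 mm or knocked over (distance of any of blue_jar, black_jar, yellow_jar, beaker, weight, dropper from where it was at the start of the episode above 0.03 m or angle between any of blue_jar, black_jar, yellow_jar, beaker, weight, dropper's own z axis and vertical above 0.5 rad).
It also fails if it takes over 58 s, if anything falls off the work surface, if the arm or the gripper's body presses on something with over 40 N, if the wrist force passes 120 N, or if a joint passes its speed limit or range.

## Robot

A 7-joint arm with a two-finger parallel gripper is mounted at the origin on a cart in front of the work surface, level with it; the furniture and walls round the work are solid. World frame = base frame: x ahead of the robot, y to its left, z up, the work surface at z = 0. Lengths are in m, angles in rad, forces in N, time in s.
With the tool pointing down it reaches from about 0.425 to 0.95 m from the base axis. Payload 4.7 kg.
Tool frame: the origin (TCP) lies midway between the tips of the shut fingers; the grasp point (between the pads) lies 19 mm behind it; z points along the fingers, y is the line along which they close (so a half turn about z gives the same grasp; the last joint's range is limited). The gripper opens to 85 mm and grips with 20 to 120 N. Pads are 22 mm wide; open, the fingers measure 114 mm over their backs; the gripper's body (76 mm by 85 mm) begins 54 mm behind the grasp point. The pads swing forward as they close: fully open they stand 13 mm farther back than shut.
Start: joints at [1.298, 0.469, -0.049, 1.532, 0.024, 1.141, -0.082], TCP at [0.163, -0.655, 0.231] pointing down, gripper open.
Joint ranges: [-2.59, 2.59], [-0.33, 1.99], [-1.39, 1.29], [0.1, 2.45], [-1.04, 4.18], [0.21, 1.99], [-2.66, 2.66]. Speed limits (rad/s): [2.57, 2.57, 3.14, 3.14, 3.14, 3.14, 3.14].

## Interface

Orientations are given as a unit quaternion [x, y, z, w].
In Python, from bench import r, eyes gives the robot as it stands.
- The arm moves only by the shell command python3 -m creep 'ROWS' [FORCE]. ROWS is text: rows parted by semicolons, each of 5 numbers parted by spaces: the shift along the tool's x, y, z in mm, then the turn about the tool's z in rad, then the opening, from -1 (shut) to 1 (fully open). A call has 1 to 20 rows; each row is the pose to reach, as a shift and turn from the pose commanded when the call began, along the tool's axes at that moment; what a row does not reach only later rows make up. A row lasts 1/8 s, in which the tool goes at most 62.5 mm and 10.7 degrees, less where a joint would pass 70% of its speed; a pose out of reach is approached as far as the arm can. A call with a gripper value outside its range is refused whole. The fingers move at their own pace and stop on an object; FORCE is the grip in N (left out, the last holds). Time passes only in rows, so rows that repeat a pose let the fingers close. It gives the time, the measured TCP pose, the force, the opening and the grip force at its end, in the units of the state.
- r.state(): the state, without advancing time (a new reading comes with each control period).
- eyes.capture(name): name is "scene" or "top"; returns (picture, depth): 480x640x3 uint8, blue, green, red; 480x640 float32, m along the optical axis (not along the pixel's ray), 0 where there is no reading.
- eyes.calibration(name): a dict with "intrinsics" (3x3 intrinsics, pixels), "rvec" (rotation vector, rad) and "tvec" (3), from world to camera coordinates, as OpenCV has them. Camera axes: x right, y down, z forward; pixel columns grow to the right and rows downward; lengths in m; the calibration is good to about 2 mm. A picture is of the moment at which its call begins. calibration takes no time and is no camera call.
- r.sign_off(): hands the job in; it is judged then, once.
The state is a dict: "time_s": time; "joint_positions": joint angles; "joint_velocities": joint speeds; "joint_efforts": joint torques, N m; "tcp_pos": TCP position; "tool_rot": TCP orientation; "ft_force": force on the tool from outside, world axes, zero at the start; "moment": the same for the moment, N m; "opening": finger opening in m; "finger_force": force on a finger pad.
Only numpy, scipy, OpenCV 4.12 (cv2) and the standard library are available. Lean on these libraries where they do the work, as an engineer would, in place of code of your own. Each camera call takes 0.05 s, during which the arm holds its last target. There are 200 camera calls.

## Working session

There is one attempt and no reset: what is moved stays moved. The work goes in short steps, Python scripts to look and compute and a shell command to move; the robot and the scene stay as the last step left them, time stands still between calls to the robot, and variables do not carry over. Pictures are saved under pics/ and viewed, at most 10 in all, crops included, and the job is handed in when it is done.

```bash
mkdir -p pics; ls; cat > h.py <<'E'
import numpy as np, cv2
from bench import r, eyes
def cam(n):
    img,d=eyes.capture(n); c=eyes.calibration(n)
    K=np.array(c["intrinsics"]);R=cv2.Rodrigues(np.array(c["rvec"],float))[0];t=np.array(c["tvec"],float).ravel()
    v,u=np.mgrid[:480,:640]
    P=np.stack([(u-K[0,2])/K[0,0]*d,(v-K[1,2])/K[1,1]*d,d],-1)
    W=(P-t)@R
    W[d==0]=np.nan
    return img,W
E
python3 - <<'E'
from h import *
for n in("scene","top"):
    i,W=cam(n); cv2.imwrite(f"pics/{n}0.png",i); np.save(f"{n}0.npy",W)
s=r.state(); print(s["time_s"],s["tcp_pos"],s["tool_rot"],s["opening"])
E
```

```text
pics
0.1 [ 0.16282776 -0.65452042  0.23034403] [ 9.92578246e-01  1.21604311e-01 -1.29576314e-04 -8.95042877e-04] 0.08536486056871288
```

View pics/top0.png

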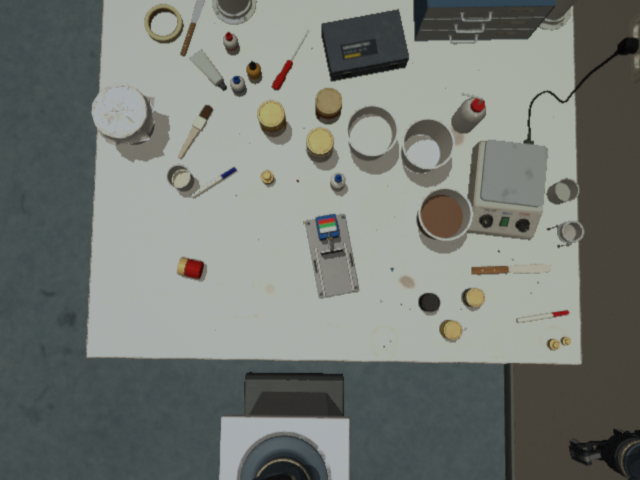

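View pics/scene0.png

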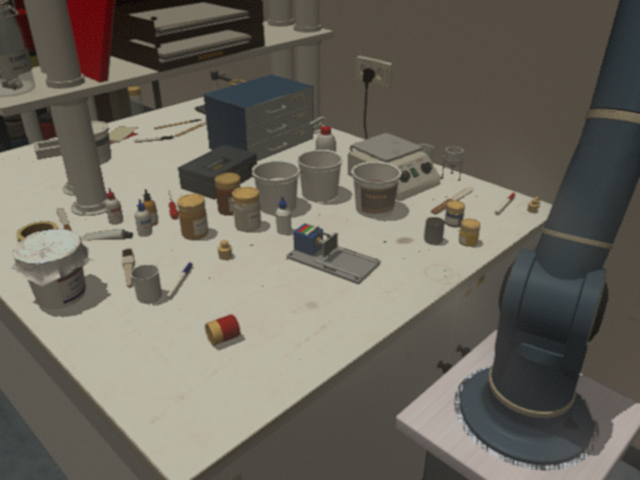

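The top view shows the red jar at about (190,268) with its lid to the left. The cradle is around (332,255), with its open end near (338,295) and the stop near (328,222). Next I'll measure both.

```bash
cat >> h.py <<'E'
def jar(img,W,box):
    y0,y1,x0,x1=box
    m=np.zeros(img.shape[:2],bool); m[y0:y1,x0:x1]=1
    hsv=cv2.cvtColor(img,cv2.COLOR_BGR2HSV).astype(int); H,S,V=hsv[...,0],hsv[...,1],hsv[...,2]
    m&=(S>90)&(V>50)&(np.nan_to_num(W[...,2])>0.008)
    red=m&((H<8)|(H>170)); tan=m&(H>=10)&(H<35)
    return red,tan
def shift(dx,dy,dz):
    "world shift in m -> tool mm"
    from scipy.spatial.transform import Rotation as Ro
    return np.round(Ro.from_quat(r.state()["tool_rot"]).inv().apply([dx,dy,dz])*1000,1)
E
python3 - <<'E'
from h import *
i=cv2.imread("pics/top0.png");W=np.load("top0.npy")
red,tan=jar(i,W,(245,290,165,215))
for n,m in(("red",red),("tan",tan)):
    p=W[m];print(n,len(p),p.mean(0).round(4),p.min(0).round(3),p.max(0).round(3))
p=W[red|tan]; top=p[p[:,2]>0.03]
c=p[:,:2].mean(0); u,s,vt=np.linalg.svd(p[:,:2]-c);print("axis",vt, "tan-red",(W[tan].mean(0)-W[red].mean(0)).round(4))
(cc,wh,a)=cv2.minAreaRect((p[:,:2]*1000).astype(np.float32));print("rect",cc,wh,a)
print("maxz",np.percentile(p[:,2],95))
# cradle
m=np.zeros((480,640),bool);m[205:302,298:365]=1
q=W[m]; pl=q[(q[:,2]>0.006)&(q[:,2]<0.02)]
print("plate",len(pl),cv2.minAreaRect((pl[:,:2]*1000).astype(np.float32)),np.median(pl[:,2]))
hs=q[(q[:,2]>0.05)&(q[:,2]<0.075)];print("hous",cv2.minAreaRect((hs[:,:2]*1000).astype(np.float32)),np.median(hs[:,2]))
print("table",W[320,200],W[320,95:100],W[355,200])
x=cv2.resize(np.hstack([i[200:305,150:370]]),None,fx=3.5,fy=3.5,interpolation=2);cv2.imwrite("pics/crop1.png",x)
E
```

```text
red 272 [0.5144 0.2305 0.0402] [0.491 0.211 0.012] [0.539 0.251 0.052]
tan 115 [0.521  0.2578 0.0414] [0.499 0.247 0.026] [0.541 0.269 0.052]
axis [[-0.28278987 -0.95918189]
 [ 0.95918189 -0.28278987]] tan-red [0.0065 0.0273 0.0012]
rect (516.6044921875, 240.2130126953125) (54.17844772338867, 43.69234848022461) 78.26012420654297
maxz 0.04850533284801326
plate 2342 ((562.5465698242188, -110.67825317382812), (240.59127807617188, 165.29315185546875), 0.8383451700210571) 0.010155728104927285
hous ((604.15673828125, -100.04055786132812), (92.92648315429688, 54.61742401123047), 10.96339225769043) 0.06191907272189019
table [0.38753079 0.21667155 0.00146235] [[ 0.38364448  0.47982508 -0.00124308]
 [ 0.38381436  0.47615539  0.00204789]
 [ 0.38397258  0.47259661  0.00505614]
 [ 0.38376901  0.47218758 -0.00083467]
 [ 0.38362541  0.471243   -0.0052557 ]] [0.30117588 0.21347646 0.00349038]
```

View pics/crop1.png

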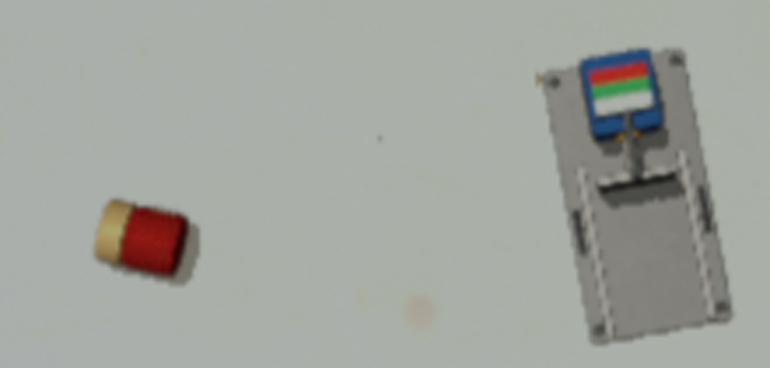

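```bash
cat >> h.py <<'E'
def ray(px,z,n="top"):
    c=eyes.calibration(n);K=np.array(c["intrinsics"]);R=cv2.Rodrigues(np.array(c["rvec"],float))[0];t=np.array(c["tvec"],float).ravel()
    o=-R.T@t; d=(np.c_[np.array(px,float),np.ones(len(px))]@np.linalg.inv(K).T)@R
    return o+d*((z-o[2])/d[:,2])[:,None]
E
python3 - <<'E'
from h import *
px=np.array([(543,72),(683,50),(733,318),(592,345)])/3.5+(150,200)-0.4
P=ray(px,0.010);print(P.round(4))
e=[np.linalg.norm(P[a]-P[b]).round(4) for a,b in((0,1),(1,2),(2,3),(3,0))];print("w l w l",e)
d=(P[0]+P[1]-P[2]-P[3])/2;yaw=np.arctan2(d[1],d[0]);ct=P.mean(0);o=ct[:2]-0.005*np.array([np.cos(yaw),np.sin(yaw)])
print("yaw",yaw,"origin",o)
W=np.load("top0.npy");q=W[205:260,298:365].reshape(-1,3);hs=q[(q[:,2]>0.058)&(q[:,2]<0.064)]
rel=(hs[:,:2]-o)@np.array([[np.cos(yaw),-np.sin(yaw)],[np.sin(yaw),np.cos(yaw)]])
print("housing in cradle",np.percentile(rel,[2,98],axis=0))
t=r.state()["tcp_pos"]
a=np.radians(77);g=np.array([.5166,.2402])+.023*np.array([np.cos(a),np.sin(a)])
for w in((0.42,-0.35,.23),(.56,-.1,.23),(*g,.12),(*g,.008)): print(w,shift(*(np.array(w)-t)))
E
```

```text
[[ 0.6426 -0.0416  0.01  ]
 [ 0.6602 -0.1427  0.01  ]
 [ 0.4671 -0.1806  0.01  ]
 [ 0.4464 -0.0799  0.01  ]]
w l w l [np.float64(0.1027), np.float64(0.1968), np.float64(0.1029), np.float64(0.1999)]
yaw 0.19346844063774107 origin [ 0.54915249 -0.11216609]
housing in cradle [[ 0.01107847 -0.02349577]
 [ 0.1005959   0.02581493]]
(0.42, -0.35, 0.23) [ 323.1 -233.4    0.8]
(0.56, -0.1, 0.23) [ 519.3 -442.2    1.1]
(np.float64(0.5217738742499088), np.float64(0.2626105114900604), 0.12) [ 569.7 -803.2  111.8]
(np.float64(0.5217738742499088), np.float64(0.2626105114900604), 0.008) [ 569.7 -803.   223.8]
```

```bash
python3 -m creep '323 -233 0 0 1;323 -233 0 0 1;323 -233 0 0 1;323 -233 0 0 1;323 -233 0 0 1;323 -233 0 0 1;323 -233 0 0 1;519 -442 0 -0.5 1;519 -442 0 -0.5 1;519 -442 0 -0.5 1;519 -442 0 -0.5 1;519 -442 0 -0.5 1;570 -803 80 -1.1 1;570 -803 80 -1.1 1;570 -803 80 -1.1 1;570 -803 80 -1.1 1;570 -803 80 -1.1 1;570 -803 80 -1.1 1;570 -803 80 -1.1 1;570 -803 80 -1.1 1' 20; python3 -c "
from h import *
s=r.state();t=s['tcp_pos'];print(s['joint_positions'],s['tool_rot'],shift(*(np.array([.5218,.2626,.008])-t)))"
```

```text
time_s: 2.6
tcp_pos: [0.5222, 0.2612, 0.1508]
tool_rot: [0.783, 0.623, -0.001, 0.0]
ft_force: [1.0, 0.3, -0.8]
opening: 0.0854
finger_force: 0.0
[-0.07690767  0.47625194 -0.61079131  1.8121934   0.32812684  0.95701869
 -1.05429819] [ 7.82587174e-01  6.22540590e-01 -6.85672614e-04  2.43305801e-04] [  1.5  -0.6 142.8]
```

```bash
python3 -m creep '2 0 60 0 1;2 0 110 0 1;2 0 140 0 1;2 0 142 0 1;2 0 142 0 0.4;2 0 142 0 0.25;2 0 142 0 0.25;2 0 142 0 0.25' 20; python3 -m creep '0 0 0 0 0.16;0 0 0 0 0.16;0 0 0 0 0.16' 20;python3 -m creep '0 0 0 0 0.12;0 0 0 0 0.12;0 0 0 0 0.12' 20
```

```text
time_s: 3.6
tcp_pos: [0.5231, 0.2639, 0.01]
tool_rot: [0.783, 0.622, 0.001, 0.0]
ft_force: [-0.3, 0.5, -0.2]
opening: 0.0536
finger_force: 0.0
time_s: 3.98
tcp_pos: [0.5226, 0.2639, 0.0093]
tool_rot: [0.783, 0.623, -0.0, -0.0]
ft_force: [0.6, 0.8, 0.4]
opening: 0.0495
finger_force: 0.2
time_s: 4.35
tcp_pos: [0.5227, 0.2637, 0.0093]
tool_rot: [0.783, 0.622, -0.0, 0.0]
ft_force: [0.1, 1.4, 0.5]
opening: 0.0477
finger_force: 0.1
```

```bash
python3 -m creep '0 0 0 0 0.10;0 0 0 0 0.10;0 0 0 0 0.10' 20;python3 -m creep '0 0 0 0 0.06;0 0 0 0 0.06;0 0 0 0 0.06' 20
```

```text
time_s: 4.72
tcp_pos: [0.5228, 0.2637, 0.0093]
tool_rot: [0.783, 0.622, 0.0, 0.0]
ft_force: [-0.9, -0.9, -1.5]
opening: 0.047
finger_force: 0.1
time_s: 5.1
tcp_pos: [0.5227, 0.2638, 0.0093]
tool_rot: [0.783, 0.622, 0.0, 0.0]
ft_force: [-1.0, 0.7, 0.4]
opening: 0.045
finger_force: 6.5
```

```bash
python3 -m creep '0 0 -20 0 0.06;0 0 -40 0 0.06;0 0 -60 0 0.06;0 0 -80 0 0.06;0 0 -80 0 0.06;0 0 -80 0 0.06' 20
python3 - <<'E'
from h import *
i,W=cam("scene");np.save("s1.npy",W)
px=ray  # project grasp area
c=eyes.calibration("scene");p,_=cv2.projectPoints(np.array([[.523,.264,.1]]),np.array(c["rvec"],float),np.array(c["tvec"],float),np.array(c["intrinsics"]),None)
u,v=p.ravel().astype(int);print(u,v)
u=max(70,min(u,570));v=max(70,min(v,410))
cv2.imwrite("pics/s1.png",cv2.resize(i[v-70:v+70,u-70:u+70],None,fx=4,fy=4,interpolation=2))
E
```

```text
time_s: 5.85
tcp_pos: [0.5225, 0.2633, 0.089]
tool_rot: [0.783, 0.622, -0.0, 0.0]
ft_force: [0.4, -1.0, -1.3]
opening: 0.0456
finger_force: 3.0
205 299
```

View pics/s1.png

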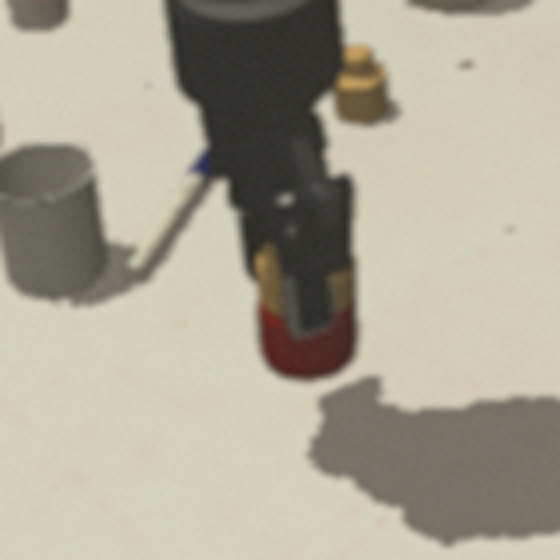

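The jar has swung in the light grip and hangs upright, lid up. The lid is between the fingers and the underside is at crop (305,378). I'll tighten the grip, then measure how it hangs.

```bash
python3 -m creep '0 0 0 0 0;0 0 0 0 0;0 0 0 0 -0.1;0 0 0 0 -0.1' 30
python3 - <<'E'
from h import *
i,W=cam("scene")
red,tan=jar(i,W,(270,335,185,235))
s=r.state();t=s["tcp_pos"]
for m in(red,tan):
    p=W[m];print(len(p),np.percentile(p,[2,50,98],axis=0).round(4))
# circle-fit axis: least squares of cylinder r=.024 on red points
from scipy.optimize import least_squares
p=W[red]; p=p[p[:,2]>0.02]
def f(q):
    a=np.array([q[2],q[3],1]);a/=np.linalg.norm(a);d=p-np.array([q[0],q[1],.08]);return np.linalg.norm(np.cross(d,a),axis=1)-.024
k=least_squares(f,[t[0],t[1],0,0],loss="soft_l1",f_scale=.002);print(k.x.round(4),np.abs(k.fun).mean(),t)
E
```

```text
time_s: 6.4
tcp_pos: [0.5227, 0.2638, 0.0892]
tool_rot: [0.783, 0.622, -0.0, -0.0]
ft_force: [-0.4, 0.6, -1.8]
opening: 0.0441
finger_force: 30.8
246 [[0.4947 0.2468 0.0623]
 [0.5018 0.2698 0.0758]
 [0.5252 0.2786 0.0903]]
129 [[0.4942 0.2465 0.0925]
 [0.5169 0.2676 0.1089]
 [0.5447 0.2768 0.115 ]]
[ 0.5199  0.2536 -0.0495 -0.0396] 0.0011590153368568866 [0.52274645 0.26378663 0.08923899]
```

```bash
python3 - <<'E'
from h import *
t=r.state()["tcp_pos"];y=.193
c=np.array([.549,-.1117])-.035*np.array([np.cos(y),np.sin(y)])
for z in(.10,.042):print(c,shift(*(np.array([*c,z])-t)))
E
```

```text
[ 0.51464984 -0.11841314] [-374.2   78.1  -10.7]
[ 0.51464984 -0.11841314] [-374.2   78.1   47.3]
```

```bash
python3 -m creep '-40 8 -11 0.1 -0.1;-80 16 -11 0.2 -0.1;-120 24 -11 0.3 -0.1;-160 33 -11 0.45 -0.1;-200 41 -11 0.6 -0.1;-240 50 -11 0.75 -0.1;-280 58 -11 0.9 -0.1;-320 67 -11 1.05 -0.1;-350 73 -11 1.15 -0.1;-374 78 -11 1.15 -0.1;-374 78 0 1.15 -0.1;-374 78 15 1.15 -0.1;-374 78 30 1.15 -0.1;-374 78 40 1.15 -0.1;-374 78 44 1.15 -0.1;-374 78 44 1.15 -0.1' 30
python3 - <<'E'
from h import *
t=r.state()["tcp_pos"]
i,W=cam("scene");cv2.imwrite("pics/s2.png",cv2.resize(i[200:300,270:400],None,fx=5,fy=5,interpolation=2))
red,tan=jar(i,W,(200,300,270,400))
p=W[red];print(len(p),np.percentile(p,[2,50,98],axis=0).round(4),t)
E
```

```text
time_s: 8.45
tcp_pos: [0.5146, -0.118, 0.0451]
tool_rot: [0.995, 0.097, -0.0, -0.0]
ft_force: [-0.7, -0.2, -1.0]
opening: 0.0444
finger_force: 31.0
194 [[ 0.4807 -0.1199  0.0173]
 [ 0.4933 -0.1026  0.0352]
 [ 0.6374 -0.0804  0.064 ]] [ 0.51459841 -0.11800817  0.04509542]
```

View pics/s2.png

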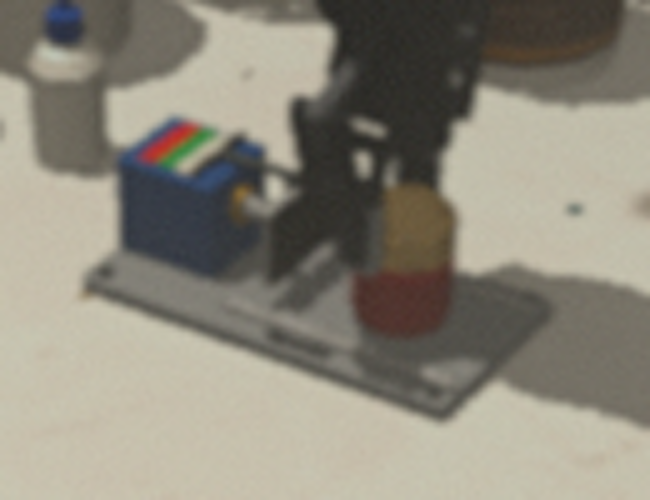

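The jar hangs upright between the rails at crop (405,280), held by the stop-side part of its lid. I'll set it down, release it and raise the fingers.

```bash
python3 -m creep '0 0 3 0 -0.1;0 0 5 0 -0.1;0 0 5 0 -0.1' 30;python3 -m creep '0 0 1 0 -0.1;0 0 2 0 -0.1;0 0 2 0 -0.1' 30
```

```text
time_s: 8.88
tcp_pos: [0.5173, -0.1181, 0.0425]
tool_rot: [0.995, 0.097, 0.003, 0.001]
ft_force: [1.5, 1.0, 9.2]
opening: 0.0441
finger_force: 31.9
time_s: 9.25
tcp_pos: [0.5183, -0.1182, 0.042]
tool_rot: [0.995, 0.097, 0.004, 0.001]
ft_force: [-1.2, 1.2, 18.8]
opening: 0.0443
finger_force: 32.5
```

```bash
python3 -m creep '0 0 -3 0 -0.1;0 0 -4 0 -0.1;0 0 -4 0 0.1;0 0 -4 0 0.2;0 0 -4 0 0.4;0 0 -4 0 0.8;0 0 -4 0 1;0 0 -4 0 1;0 0 -30 0 1;0 0 -70 0 1;-60 0 -120 0 1;-150 0 -120 0 1;-150 0 -120 0 1;-150 0 -120 0 1' 30
python3 - <<'E'
from h import *
for n,b in(("scene",(200,300,270,400)),("top",(210,300,300,365))):
    i,W=cam(n);red,tan=jar(i,W,b);np.save("W_"+n,W)
    cv2.imwrite(f"pics/{n}3.png",cv2.resize(i[b[0]:b[1],b[2]:b[3]],None,fx=5,fy=5,interpolation=2))
    y=.193;R=np.array([[np.cos(y),-np.sin(y)],[np.sin(y),np.cos(y)]])
    for m in(red,tan):
        p=W[m]
        if len(p):
            p=np.c_[(p[:,:2]-[.549,-.1117])@R,p[:,2]];print(n,len(p),np.percentile(p,[3,50,97],axis=0).round(4).tolist())
t=r.state()["tcp_pos"];print(t)
E
```

```text
time_s: 11.0
tcp_pos: [0.3645, -0.1478, 0.1585]
tool_rot: [0.995, 0.095, -0.001, 0.001]
ft_force: [0.6, 0.4, 0.3]
opening: 0.0852
finger_force: 0.0
scene 204 [[-0.0669, -0.0099, 0.0161], [-0.0517, 0.0177, 0.0338], [0.0887, 0.0244, 0.0632]]
scene 324 [[-0.0665, -0.2355, 0.0225], [-0.0444, 0.0068, 0.0624], [0.0602, 0.0231, 0.0671]]
top 52 [[0.0848, -0.0185, 0.0568], [0.0884, -0.0001, 0.0618], [0.0924, 0.0176, 0.0679]]
top 265 [[-0.062, -0.0199, 0.0545], [-0.0426, -0.0012, 0.0644], [0.0824, 0.0185, 0.0703]]
[ 0.36805832 -0.14721572  0.15876795]
```

View pics/top3.png

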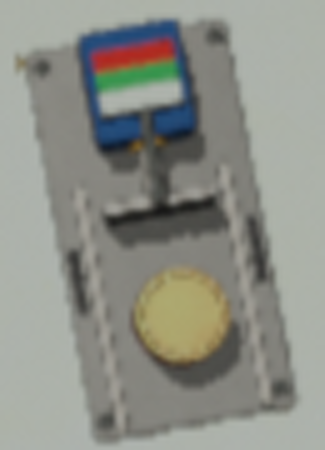

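View pics/scene3.png

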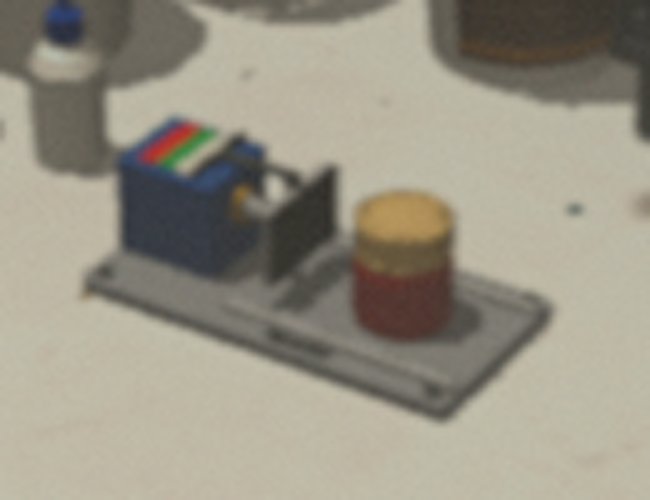

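The jar now stands upright between the rails. In the top crop its lid is at (182,315), with a gap to the pad at about y=215. I'll refine its centre and grip it across the diameter.

```bash
python3 - <<'E'
from h import *
W=np.load("W_top.npy");y=.193;R=np.array([[np.cos(y),-np.sin(y)],[np.sin(y),np.cos(y)]]);o=np.array([.549,-.1117])
q=W[215:300,300:365].reshape(-1,3);q=np.c_[(q[:,:2]-o)@R,q[:,2]]
l=q[(q[:,2]>.058)&(q[:,0]<-.012)&(q[:,0]>-.08)];(c,rad)=cv2.minEnclosingCircle((l[:,:2]*1000).astype(np.float32));print("lid",len(l),l.mean(0),c,rad)
p=q[(q[:,2]>.045)&(q[:,0]>0)&(q[:,0]<.035)&(abs(q[:,1])<.03)];print("pad",len(p),np.percentile(p,[5,50,95],axis=0).round(4).tolist())
t=r.state()["tcp_pos"];g=o+R@np.array([l[:,0].mean(),l[:,1].mean()])
for z in(.14,.022):print(g,shift(*(np.array([*g,z])-t)))
E
```

```text
lid 277 [-0.04165893 -0.00034675  0.06459434] (-42.07686996459961, -0.6231096386909485) 22.9709415435791
pad 114 [[0.0099, -0.023, 0.047], [0.015, 0.001, 0.0613], [0.0322, 0.0242, 0.0703]]
[ 0.50818104 -0.12003066] [142.7   0.3  19. ]
[ 0.50818104 -0.12003066] [1.425e+02 1.000e-01 1.370e+02]
```

```bash
python3 -m creep '60 0 0 0 1;120 0 0 0 1;143 0 0 0 1;143 0 0 0 1;143 0 20 0 1;143 0 20 0 1' 30
python3 -c "
from h import *
s=r.state();t=s['tcp_pos'];print(s['tool_rot'],shift(*(np.array([.5082,-.1200,.022])-t)))"
```

```text
time_s: 11.85
tcp_pos: [0.506, -0.1194, 0.1369]
tool_rot: [0.995, 0.097, -0.002, -0.001]
ft_force: [-0.6, -0.3, -0.2]
opening: 0.0859
finger_force: 0.0
[ 9.95304927e-01  9.67667693e-02 -2.00677246e-03 -5.16785445e-04] [  2.5   1.1 114.9]
```

```bash
python3 -m creep '2 1 40 0 1;2 1 80 0 1;2 1 105 0 1;2 1 115 0 1;2 1 115 0 1;2 1 115 0 0.5;2 1 115 0 0.2;2 1 115 0 0.1;2 1 115 0 0;2 1 115 0 -0.1;2 1 115 0 -0.1;2 1 115 0 -0.1' 40
```

```text
time_s: 13.35
tcp_pos: [0.5103, -0.1202, 0.0241]
tool_rot: [0.995, 0.097, 0.001, 0.0]
ft_force: [-1.6, 0.4, 5.6]
opening: 0.0445
finger_force: 40.6
```

```bash
python3 -m creep '0 0 -1 0 -0.1;6 0 -1 0 -0.1;12 0 -1 0 -0.1;18 0 -1 0 -0.1;23 0 -1 0 -0.1;23 0 -1 0 -0.1;23 0 -1 0 -0.1' 40; python3 -m creep '2 0 0 0 -0.1;4 0 0 0 -0.1;6 0 0 0 -0.1;8 0 0 0 -0.1;10 0 0 0 -0.1;10 0 0 0 -0.1;10 0 0 0 -0.1' 40;  python3 -m creep '1 0 0 0 -0.1;2 0 0 0 -0.1;3 0 0 0 -0.1;4 0 0 0 -0.1;5 0 0 0 -0.1;5 0 0 0 -0.1;5 0 0 0 -0.1' 40
```

```text
time_s: 14.22
tcp_pos: [0.5324, -0.1157, 0.0242]
tool_rot: [0.995, 0.097, 0.0, -0.0]
ft_force: [-0.3, 0.3, -1.3]
opening: 0.0445
finger_force: 40.9
time_s: 15.1
tcp_pos: [0.542, -0.1139, 0.0243]
tool_rot: [0.995, 0.097, -0.0, 0.0]
ft_force: [-1.2, -0.3, -0.7]
opening: 0.0448
finger_force: 41.0
time_s: 15.98
tcp_pos: [0.5468, -0.1129, 0.0242]
tool_rot: [0.995, 0.097, -0.0, 0.0]
ft_force: [-4.6, -1.3, 0.7]
opening: 0.0442
finger_force: 41.1
```

```bash
python3 -m creep '1 0 0 0 -0.1;2 0 0 0 -0.1;3 0 0 0 -0.1;4 0 0 0 -0.1;5 0 0 0 -0.1;5 0 0 0 -0.1;5 0 0 0 -0.1;5 0 0 0 -0.1' 40
python3 - <<'E'
from h import *
f=[]
y=.193;R=np.array([[np.cos(y),-np.sin(y)],[np.sin(y),np.cos(y)]])
for k in range(5):
    i,W=cam("scene");s=r.state();f.append(s["ft_force"])
print(np.mean(f,0),s["tcp_pos"],(np.array(s["tcp_pos"])[:2]-[.549,-.1117])@R)
cv2.imwrite("pics/s4.png",cv2.resize(i[205:290,275:395],None,fx=6,fy=6,interpolation=2))
E
```

```text
time_s: 16.98
tcp_pos: [0.5509, -0.1121, 0.0242]
tool_rot: [0.995, 0.097, -0.001, 0.0]
ft_force: [-7.4, -1.3, 4.2]
opening: 0.0449
finger_force: 41.3
[-6.74521776 -0.67719241  4.04377692] [ 0.55090652 -0.11206382  0.02421423] [ 0.00180134 -0.00072274]
```

View pics/s4.png

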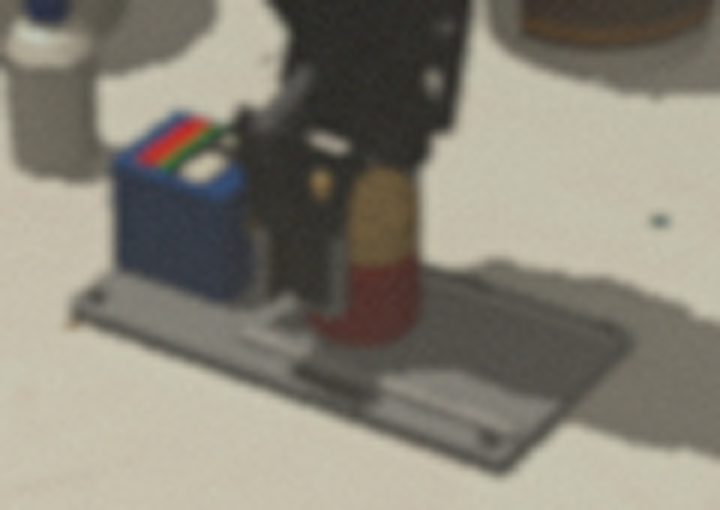

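```bash
python3 -m creep '1 0 0 0 -0.1;2 0 0 0 -0.1;2.5 0 0 0 -0.1;2.5 0 0 0 -0.1;2.5 0 0 0 -0.1;2.5 0 0 0 -0.1' 40
python3 - <<'E'
from h import *
f=[];I=[];Ws=[]
y=.193;R=np.array([[np.cos(y),-np.sin(y)],[np.sin(y),np.cos(y)]]);o=np.array([.549,-.1117])
for k in range(8):
    i,W=cam("scene");s=r.state();f.append(s["ft_force"]);I.append(i);Ws.append(W)
print(np.mean(f,0),(np.array(s["tcp_pos"])[:2]-o)@R)
from scipy.optimize import least_squares
i=np.median(I,0).astype(np.uint8)
def fit(i,W,x0):
    red,tan=jar(i,W,(225,300,320,360));m=red|tan
    q=W[m];q=np.c_[(q[:,:2]-o)@R,q[:,2]];q=q[(q[:,2]>.014)&(q[:,2]<.062)&(abs(q[:,0]-x0)<.03)]
    def g(k):
        a=np.array([k[2],k[3],1]);a/=np.linalg.norm(a);return np.linalg.norm(np.cross(q-np.array([k[0],k[1],.038]),a),axis=1)-.024
    k=least_squares(g,[x0,0,0,0],loss="soft_l1",f_scale=.002);print(len(q),k.x.round(4),np.abs(k.fun).mean().round(4))
    # right silhouette edge per row
    e=[(v,np.where(m[v])[0].max()) for v in range(235,262) if m[v].any()];e=np.array(e);print("edge slope px/px",np.polyfit(e[:,0],e[:,1],1)[0])
fit(i,np.median(Ws,0),.004)
j,W=np.array(cv2.imread("pics/scene3.png")),np.load("W_scene.npy")
j0=i.copy();j0[200:300,270:400]=cv2.resize(j,(130,100),interpolation=cv2.INTER_AREA);fit(j0,W,-.042)
i,W=cam("top")
a=cv2.resize(i[210:260,300:360],None,fx=8,fy=8,interpolation=2)
b=cv2.resize(np.median(I,0).astype(np.uint8)[215:275,285:355],None,fx=6,fy=6,interpolation=2)[:360]
b=cv2.copyMakeBorder(b,0,400-b.shape[0],0,0,0);a=a[:,:380]
cv2.imwrite("pics/c5.png",np.hstack([a,b]))
E
```

```text
time_s: 17.98
tcp_pos: [0.5527, -0.1117, 0.0242]
tool_rot: [0.995, 0.097, -0.002, 0.0]
ft_force: [-8.2, -1.4, 4.2]
opening: 0.0444
finger_force: 41.4
[-7.92467469 -1.07736846  5.28627073] [ 0.0036906  -0.00071818]
186 [-0.001  -0.0027  0.013  -0.0117] 0.0008
edge slope px/px -0.07753357753357741
281 [-0.0449 -0.0024  0.0294  0.0025] 0.0018
edge slope px/px -0.04249011857707248
```

View pics/c5.png

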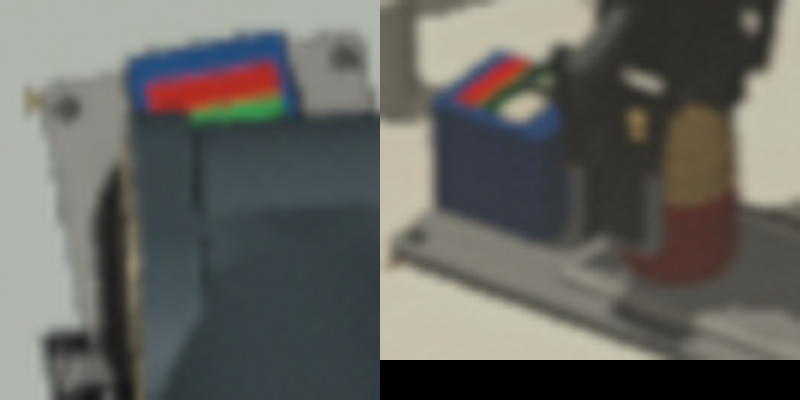

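The force is about 8.0 N, which gives 16 mm of travel. The camera also gives about 16 mm. In the picture the pointer tip lies over the green, the jar leans by less than 0.05 rad, and it sits within 3 mm of the middle line. I'm handing it in.

```bash
python3 -c "
from bench import r
print(r.sign_off())"
```

```text
the job is handed in; nothing more can be done
None
```

I handed the job in with the red jar upright on the plate and the gripper still pressing it against the stop at about 8 N (about 16 mm of travel, pointer in the green); the judge's result was not shown.

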